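# Tap a microtome bearing cup home square

### The arm

A 7-joint arm with a two-finger parallel gripper is mounted at the origin on the work surface. World frame = base frame: x ahead of the robot, y to its left, z up, the work surface at z = 0. Lengths are in m, angles in rad, forces in N, time in s.
With the tool pointing down it reaches from about 0.4 to 0.85 m from the base axis. Payload 4.5 kg.
Tool frame: the origin (TCP) lies at the very end of the fingers, on their centre line; the grasp point (between the pads) lies 19 mm behind it; z points along the fingers, y is the line along which they close (so a half turn about z gives the same grasp; the last joint's range is limited). The gripper opens to 88 mm and grips with 3 to 60 N. Pads are 18 mm wide; open, the fingers measure 123 mm over their backs; the gripper's body (75 mm by 187 mm) begins 45 mm behind the grasp point.
Start: joints at [1.316, 0.689, -0.195, 1.565, 0.157, 0.902, -0.215], TCP at [0.178, -0.599, 0.213] pointing down, gripper open.
Joint ranges: [-3.01, 3.01], [-0.46, 2.08], [-1.47, 1.51], [0.13, 2.56], [-1, 4.14], [0.04, 2.09], [-2.66, 2.66]. Speed limits (rad/s): [2.57, 2.57, 3.14, 3.14, 3.14, 3.14, 3.14].

### API

Orientations are given as a unit quaternion [x, y, z, w].
In Python, from plant import r gives the robot as it stands. The module is installed in compiled form; this text tells all that it offers.
- The arm moves only by the tool step_arm, never from a script. Its argument "increments" is a list of rows, each a list of 2 entries, a list of its own where there are three numbers: the shift along the world's x, y, z in cm, then the turn, a rotation vector about the world's x, y, z in degrees. A call has exactly 10 rows; each row shifts and turns the commanded pose from where the row before left it; what a row does not reach is not made up. A row lasts 1/10 s, in which the tool goes at most 50 mm and 8.59 degrees, less where a joint would pass 70% of its speed; a pose out of reach is approached as far as the arm can. A call is refused whole if a number of a shift passes 5 or a number of a turn 8.59, either way. A call with a gripper value outside its range is refused whole. "fingers" is the opening, from 0 (shut) to 1 (fully open), set as the call begins (left out, the last holds). The fingers move at their own pace and stop on an object; "grip_force" is the grip in N (left out, the last holds). Time passes only in rows, so rows that do not move let the fingers close, or fill a call up. It gives the time, the measured TCP pose, the force, the opening and the grip force at its end, in the units of the state.
- r.get_state(): the state, without advancing time (a new reading comes with each control period).
- r.snapshot(name): name is "scene" or "top"; returns (picture, depth): 384x512x3 uint8, red, green, blue; 384x512 float32, m along the optical axis (not along the pixel's ray), 0 where there is no reading.
- r.calibration(name): a dict with "fov_y" (degrees; the focal length in pixels is half the picture's height over the tangent of half this angle, whatever the lens; pixels are square), "cx", "cy" (the principal point, pixels), "k1" (the pictures are not rectified: a ray, as slopes to the right and down, at radius r is drawn at 1 + k1 r^2 times it, then the intrinsics apply), "R" (3x3) and "t" (3): a world point X has camera coordinates R X + t. Camera axes: x right, y down, z forward; pixel columns grow to the right and rows downward; lengths in m; the calibration is good to about 2 mm. A picture is of the moment at which its call begins. calibration takes no time and is no camera call.
- r.finish_job(): hands the job in; it is judged then, once.
The state is a dict: "clock": time; "q": joint angles; "qd": joint speeds; "joint_torque": joint torques, N m; "tool_pos": TCP position; "eef_rot": TCP orientation; "contact_force": force on the tool from outside, world axes, zero at the start; "moment": the same for the moment, N m; "opening": opening from 0.0 (shut) to 1.0 (fully open); "finger_force": force on a finger pad.
Only numpy, scipy, OpenCV 4.12 (cv2) and the standard library are available. Lean on these libraries where they do the work, as an engineer would, in place of code of your own. Each camera call takes 0.05 s, during which the arm holds its last target. There are 200 camera calls.

### The job

Take the orange-handled drift out of its rack and, with its white tip on the brass bearing cup's rim, press the cup down a little at a time on alternate sides, so that it goes in without cocking, until it sits square and fully home: a firm push of about 12 N, held a moment, no longer moves it. Go slowly and never push the cup harder than 25 N, touch the cup with nothing but the drift, and leave the slide rack, jar and screwdriver alone. Finally stand the drift back upright in its rack and let go.

Things in the scene. Friction and masses are not known exactly. Their poses are not given: they have to be found in the camera images.
- bore (a point): Centre of the top face of the white bearing housing: a fixed round tower 84 mm across, 50 mm tall, on a 100 x 100 x 10 mm base plate. z up. Bore 51 mm wide, with a fixed dark spindle 12 mm thick in its middle that rises 28 mm above this face. A hidden spacer of unknown thickness lies in the bore: when the cup is home on it, its rim stands 2.5 to 8 mm above this face, told only by feel.
- cup: Brass bearing cup: ring 24 mm tall, 50 mm outside, 30 mm inside diameter, flat rim 10 mm wide. Origin: centre of its top rim; z is its axis, up when square. Already started in the bore: at first the rim stands 11 to 12 mm above the housing face, up to 0.03 rad out of square. It cannot come out or shift sideways. Tilted more than 0.087 rad (5 degrees) it is cocked and spoilt.
- drift_grip (a point): Centre of the drift's orange handle, 22 x 22 mm square and 60 mm long; grasp it here or a little higher, on its flats (x and y are normal to the flats). z is up along the drift. Nylon drift, 115 mm long overall, 80 g (may vary), a white shank 12 mm in diameter and 55 mm long below the handle. This point is 85 mm above the tip.
- drift_tip (a point): Centre of the flat 12 mm tip face at the lower end of the drift's white shank; axes as the drift. Standing in the rack it is 55 mm below the hole's mouth, 5 mm above the bench.
- rack_hole (a point): Centre of the mouth of the hole in the drift rack, a fixed wooden block 70 x 70 mm and 60 mm tall; the hole goes right through, 17 mm wide with a 3 mm chamfer at the mouth. z up, x and y along the block's sides. The drift stands in it with the shoulder under its handle resting on the block's top and its flats along the block's sides.
- drift: The same drift as a whole; origin at the centre of its tip face.
- slide_rack: Bystander: brown slotted slide rack 35 x 100 x 57 mm with pale green slides; origin at the centre of its underside.
- reagent: Bystander: small jar with a blue cap, 48 mm in diameter and 90 mm tall; origin at the centre of its underside.
- driver: Bystander: screwdriver with a red handle lying on the bench at the right of the work; origin under its middle.
- rim_point (a point): Point on the cup's rim, on its mid-circle 20 mm from the axis; any point of that circle may be pressed. The fit is stiff with no spring back: under about 5.5 N it stays; each further newton sinks the pressed point about 1.2 mm/s (9 N at 4 mm/s; over 25 N at 25 mm/s). Sinking one side 1 mm lowers the centre 0.7 mm and tilts the cup 0.015 rad to that side. At home the push rises steeply.
Mind the look-alikes: they are no part of the job. There is more than one size of the drift; the job needs the smallest.

How it is judged:
On the way, in this order (a step that is already met when the one before it is completed fails the run):
1. the drift is lifted out of its rack (height (world z) of drift_tip above 0.055 m), for 0.1 s.
2. the cup is home and square: pushed by the drift with at least 9 N for 0.06 s it does not move, its rim less than 9 mm above the housing face and less than 0.025 rad out of square (contact force between drift and cup above 9 N and linear speed of cup below 0.0007 m/s and angular speed of cup below 0.03 rad/s and angle between cup's own z axis and vertical below 0.025 rad and z of cup in the frame of bore below 0.009 m), for 0.06 s.
At the end, for the whole second after the job is handed in: The cup is still home in the bore (rim less than 9 mm above the housing face) and within 0.025 rad of square, and the drift stands in its rack hole: tip within 6 mm of the hole's axis and at least 50 mm below its mouth (fully in is 55 mm), upright within 0.1 rad, at rest and released (angle between cup's own z axis and vertical below 0.025 rad and z of cup in the frame of bore below 0.009 m and horizontal distance between drift_tip and rack_hole below 0.006 m and z of drift_tip in the frame of rack_hole below -0.05 m and angle between drift_grip's own z axis and vertical below 0.1 rad and linear speed of drift below 0.02 m/s); the robot touches nothing.
It fails at once if the cup is cocked (tilted more than 0.087 rad) (angle between cup's own z axis and vertical above 0.087 rad).
It fails at once if the drift pushes the cup with more than 25 N (contact force between drift and cup above 25 N).
It fails at once if the robot itself touches the cup (contact force between any of the fingers, the arm and cup above 0.5 N).
It fails at once if the slide rack, jar or screwdriver is moved more than 15 mm (distance of any of slide_rack, reagent, driver from where it was at the start of the episode above 0.015 m).
It also fails if it takes over 72 s, if anything falls off the work surface, if the arm or the gripper's body presses on something with over 40 N, if the wrist force passes 120 N, or if a joint passes its speed limit or range.

## Working session

There is one attempt and no reset: what is moved stays moved. The work goes in short steps, Python scripts to look and compute and a tool call to move; the robot and the scene stay as the last step left them, time stands still between calls to the robot, and variables do not carry over. Pictures are saved under pics/ and viewed, at most 10 in all, crops included, and the job is handed in when it is done.

Besides the shell and the picture viewer there is one more tool, called by a JSON object that holds its "fn" and its "kwargs", one argument or row to a line. step_arm: Moves the arm, as the interface text tells. Its arguments: {"type":"object","properties":{"increments":{"type":"array","items":{"type":"array"}},"fingers":{"type":"number"},"grip_force":{"type":"number"}},"required":["increments"]}

```bash
mkdir -p pics; cat > h.py <<'E'
import numpy as np, cv2
from plant import r
def snap(n,f=None):
    p,d=r.snapshot(n)
    if f: cv2.imwrite('pics/'+f,p[:,:,::-1])
    return p,d
def K(n,H=384):
    c=r.calibration(n); f=H/2/np.tan(np.radians(c['fov_y'])/2)
    return f,c['cx'],c['cy'],c['k1'],np.array(c['R']),np.array(c['t'])
def slopes(n,uv):
    f,cx,cy,k1,R,t=K(n); uv=np.atleast_2d(np.float64(uv))
    d=(uv-[cx,cy])/f; s=d.copy()
    for _ in range(20): s=d/(1+k1*(s**2).sum(1,keepdims=True))
    return np.c_[s,np.ones(len(s))]
def onplane(n,uv,z):
    *_,R,t=K(n); w=slopes(n,uv)@R; o=-R.T@t
    return o+w*((z-o[2])/w[:,2])[:,None]
def cloud(n,d,uv):
    *_,R,t=K(n); uv=np.atleast_2d(uv).astype(int); z=d[uv[:,1],uv[:,0]]
    return (slopes(n,uv)*z[:,None]-t)@R
E
python3 - <<'E'
from h import *
print(r.get_state())
for n in('scene','top'):
    p,d=snap(n,n+'0.png'); c=r.calibration(n);print(c); np.savez(n+'0.npz',p=p,d=d)
E
```

```text
{'clock': 0.0, 'q': array([ 1.31581793,  0.68998703, -0.19453616,  1.56635497,  0.15729529,
        0.90247491, -0.21509152]), 'qd': array([ 0.00023793,  0.00076509,  0.00013554, -0.00084247,  0.00099774,
       -0.00063112,  0.0002318 ]), 'joint_torque': array([-5.60517503e-05, -5.27554643e+01, -1.26687616e+00, -1.53424072e+01,
       -5.26541204e-02,  6.41827777e-03,  1.49505950e-04]), 'tool_pos': array([ 0.17775804, -0.59847887,  0.21240581]), 'eef_rot': array([ 9.89585761e-01,  1.43941598e-01, -1.87113657e-04, -8.96570437e-04]), 'contact_force': array([ 0.23117282, -0.43657777, -0.38554553]), 'moment': array([-0.01267142,  0.0062462 , -0.01389917]), 'finger_force': 0.0, 'opening': 1.0006521953499272}
{'fov_y': 56.872370866357095, 'cx': 260.0019391082818, 'cy': 191.45811320720594, 'k1': -0.011725657893274854, 'R': array([[-0.09156572,  0.99559737,  0.02003976],
       [ 0.68513345,  0.0775906 , -0.72427333],
       [-0.72263952, -0.0525887 , -0.6892217 ]]), 't': array([ 0.08954763, -0.35652218,  1.19645181])}
{'fov_y': 56.9930476388606, 'cx': 259.91642719165526, 'cy': 190.94088545411904, 'k1': -0.11087312265922547, 'R': array([[ 0.00571993, -0.99998106,  0.00227164],
       [-0.99696578, -0.005879  , -0.07761873],
       [ 0.07763061, -0.00182078, -0.99698053]]), 't': array([-0.04397923,  0.59007929,  0.81036845])}
```

View pics/scene0.png

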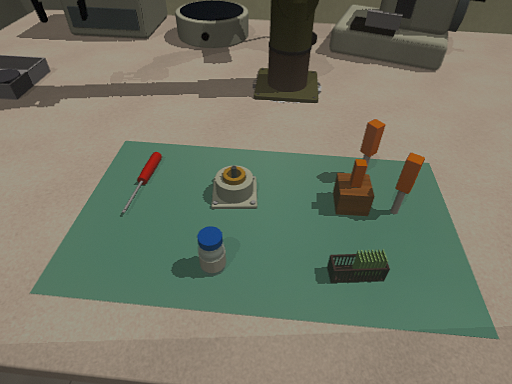

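View pics/top0.png

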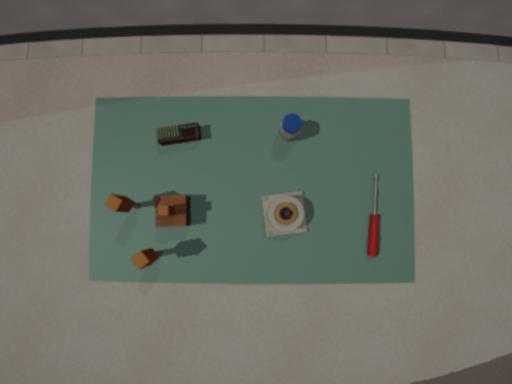

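The scene view shows the drift standing in its rack at about (357,185), with two bigger look-alikes at (371,140) and (409,175). The housing is at (235,185), jar (210,250), slide rack (358,266) and driver (145,180). In the top view the rack is at (172,210), the drift handle (166,210) and the bore (286,213).

```bash
python3 - <<'E'
from h import *
for n,boxes in (('top',{'hous':(255,185,315,242),'rack':(148,190,195,232)}),('scene',{'hous':(205,155,265,215),'rack':(328,155,380,220)})):
    a=np.load(n+'0.npz');p,d=a['p'],a['d'];hsv=cv2.cvtColor(p,cv2.COLOR_RGB2HSV)
    for k,(x0,y0,x1,y1) in boxes.items():
        v,u=np.mgrid[y0:y1,x0:x1]; uv=np.c_[u.ravel(),v.ravel()]; P=cloud(n,d,uv); h=hsv[uv[:,1],uv[:,0]]
        hs=np.histogram(P[:,2],np.arange(-.005,.14,.005)); print(n,k,[(round(float(b),3),int(c)) for c,b in zip(*hs) if c])
        def rep(nm,m,z):
            q=uv[m]
            if len(q)<6: print(nm,len(q));return
            im=np.zeros(d.shape,np.uint8); im[q[:,1],q[:,0]]=255
            c=max(cv2.findContours(im,0,1)[0],key=cv2.contourArea)[:,0]
            W=onplane(n,c,z)[:,:2]; rc=cv2.minAreaRect(np.float32(W*1000)); 
            print(nm,len(q),'median',np.median(P[m],0).round(4),'cloud mid',((P[m].min(0)+P[m].max(0))/2).round(4),'rect mm',np.round(rc[0],1),np.round(rc[1],1),round(rc[2],1),'circ',np.round(cv2.minEnclosingCircle(np.float32(W*1000))[0],1),)
        if k=='hous':
            rep('white top',(abs(P[:,2]-.06)<.004)&(h[:,1]<90),.06)
            rep('brass',(h[:,1]>110)&(h[:,0]<35)&(h[:,2]>70)&(P[:,2]>.06),.071)
            rep('spindle',(P[:,2]>.08),.088)
        else:
            rep('top',(abs(P[:,2]-.06)<.005),.06)
            rep('handle top',(P[:,2]>.112),.12)
            rep('handle',(P[:,2]>.075),.12)
    for nm,(x0,y0,x1,y1) in (dict(jar=(275,108,310,148),slide=(150,118,205,150),L1=(100,190,145,215),L2=(130,245,165,272)) if n=='top' else {}).items():
        v,u=np.mgrid[y0:y1,x0:x1]; P=cloud(n,d,np.c_[u.ravel(),v.ravel()]); P=P[P[:,2]>.025]; print(nm,P.min(0).round(3),P.max(0).round(3))
E
```

```text
top hous [(-0.005, 255), (0.0, 1383), (0.005, 208), (0.01, 459), (0.015, 32), (0.02, 2), (0.025, 41), (0.03, 51), (0.035, 3), (0.04, 9), (0.045, 197), (0.05, 486), (0.055, 29), (0.06, 216), (0.065, 4), (0.07, 2), (0.075, 19), (0.08, 4)]
white top 12 median [ 0.5604 -0.0867  0.0614] cloud mid [ 0.5538 -0.0891  0.0602] rect mm [545.9 -74.6] [2.2 0. ] -179.8 circ [545.9 -74.6]
brass 198 median [ 0.536  -0.0969  0.0621] cloud mid [ 0.5382 -0.0804  0.4569] rect mm [538.  -97.4] [44.2 46.6] 0.2 circ [538.3 -97.7]
spindle 24 median [ 0.5256 -0.039   0.8538] cloud mid [ 0.535  -0.0684  0.4672] rect mm [541.5 -95.5] [1.5 6.1] 45.1 circ [542. -95.]
top rack [(-0.005, 108), (0.0, 748), (0.005, 27), (0.01, 11), (0.015, 6), (0.02, 24), (0.025, 2), (0.03, 24), (0.035, 4), (0.04, 21), (0.045, 10), (0.05, 15), (0.055, 185), (0.06, 599), (0.065, 10), (0.075, 9), (0.08, 5), (0.085, 6), (0.09, 7), (0.095, 4), (0.1, 11), (0.105, 1), (0.11, 12), (0.115, 33), (0.12, 81)]
top 784 median [0.5432 0.1555 0.0611] cloud mid [0.542  0.1616 0.06  ] rect mm [542.3 161.4] [70.3 71.2] 1.1 circ [542.1 161.4]
handle t
[... 1133 characters left out ...]
79), (0.005, 64), (0.01, 72), (0.015, 63), (0.02, 72), (0.025, 67), (0.03, 70), (0.035, 68), (0.04, 81), (0.045, 77), (0.05, 82), (0.055, 265), (0.06, 409), (0.065, 26), (0.07, 28), (0.075, 24), (0.08, 27), (0.085, 27), (0.09, 19), (0.095, 25), (0.1, 33), (0.105, 24), (0.11, 26), (0.115, 48), (0.12, 48)]
top 674 median [0.5532 0.1564 0.0603] cloud mid [0.51   0.1644 0.06  ] rect mm [545.2 160.1] [76.9 71.8] 1.7 circ [544.4 160.7]
handle top 126 median [0.5498 0.1581 0.1199] cloud mid [0.8242 0.0864 0.3383] rect mm [547.4 159.2] [30.3 23.9] 1.9 circ [547.7 157.8]
handle 314 median [0.5524 0.1585 0.1057] cloud mid [0.787  0.1009 0.32  ] rect mm [568.7 153.6] [25.5 78. ] 74.9 circ [568.6 153.4]
```

```bash
python3 - <<'E'
from h import *
for n in('top','scene'):
    a=np.load(n+'0.npz');p,d=a['p'],a['d'];hsv=cv2.cvtColor(p,cv2.COLOR_RGB2HSV)
    m=cv2.inRange(hsv,(0,150,70),(18,255,255))
    N,l,s,c=cv2.connectedComponentsWithStats(m)
    for i in range(1,N):
        if s[i,4]<60: continue
        v,u=np.where(l==i);P=cloud(n,d,np.c_[u,v]);P=P[(P[:,2]<.3)&(P[:,2]>.02)]
        if len(P)<10: continue
        top=P[P[:,2]>np.percentile(P[:,2],97)-.012];print(n,s[i],'zmax',np.percentile(P[:,2],97).round(3),'lo',P.min(0).round(3),'hi',P.max(0).round(3),'top med',np.median(top,0).round(3))
    b=(255,185,315,242) if n=='top' else (205,155,265,215)
    h=np.zeros_like(m);h[b[1]:b[3],b[0]:b[2]]=cv2.inRange(hsv,(8,100,70),(35,255,255))[b[1]:b[3],b[0]:b[2]]
    c=max(cv2.findContours(h,0,1)[0],key=cv2.contourArea)[:,0]
    W=np.float32(onplane(n,c,.0615)[:,:2]*1000);print('cup',np.round(cv2.minAreaRect(W),1) if 0 else cv2.minAreaRect(W), cv2.minEnclosingCircle(W),cv2.fitEllipse(W))
    v,u=np.where(h);P=cloud(n,d,np.c_[u,v]);P=P[abs(P[:,2]-.0615)<.004];A=np.c_[P[:,:2]-P[:,:2].mean(0),np.ones(len(P))];print('plane',np.linalg.lstsq(A,P[:,2],rcond=None)[0],P.mean(0),len(P))
    # housing white top face & base
    v,u=np.mgrid[b[1]:b[3],b[0]:b[2]];uv=np.c_[u.ravel(),v.ravel()];P=cloud(n,d,uv);k=abs(P[:,2]-.05)<.003
    im=np.zeros_like(m);im[uv[k,1],uv[k,0]]=255;c=max(cv2.findContours(im,0,1)[0],key=cv2.contourArea)[:,0]
    print('tower',cv2.minEnclosingCircle(np.float32(onplane(n,c,.05)[:,:2]*1000)),cv2.fitEllipse(np.float32(onplane(n,c,.05)[:,:2]*1000)))
E
```

```text
top [106 195  17  16 169] zmax 0.154 lo [0.54  0.239 0.146] hi [0.57  0.272 0.155] top med [0.556 0.254 0.151]
top [157 198  29  27 349] zmax 0.123 lo [0.511 0.127 0.057] hi [0.57  0.193 0.124] top med [0.542 0.162 0.121]
top [368 215  11  41 388] zmax 0.028 lo [ 0.44  -0.322  0.02 ] hi [ 0.535 -0.298  0.03 ] top med [ 0.487 -0.31   0.025]
top [132 251  18  18 178] zmax 0.154 lo [0.425 0.181 0.13 ] hi [0.458 0.215 0.155] top med [0.441 0.196 0.151]
cup ((538.1678466796875, -98.07342529296875), (44.746700286865234, 47.122344970703125), 0.24242421984672546) ((537.9877319335938, -98.3558120727539), 24.271324157714844) ((538.0709228515625, -98.28138732910156), (45.511695861816406, 47.359432220458984), 9.725075721740723)
plane [-0.00138344  0.02690776  0.06187316] [ 0.53757647 -0.09862811  0.06187316] 219
tower ((539.1048583984375, -97.79264831542969), 41.79967498779297) ((539.1001586914062, -97.78490447998047), (81.53763580322266, 81.62013244628906), 73.61685180664062)
scene [361 119  24  38 557] zmax 0.152 lo [0.426 0.18  0.074] hi [0.463 0.217 0.153] top med [0.448 0.198 0.15 ]
scene [
[... 274 characters left out ...]
46 0.127 0.046] hi [0.579 0.2   0.123] top med [0.551 0.161 0.119]
scene [337 173  15   8 103] zmax 0.073 lo [0.507 0.126 0.058] hi [0.541 0.154 0.083] top med [0.524 0.145 0.062]
cup ((545.5987548828125, -98.65514373779297), (56.044822692871094, 45.70086669921875), 7.128326416015625) ((544.8054809570312, -97.14715576171875), 29.903034210205078) ((542.0755004882812, -96.8570327758789), (43.131568908691406, 54.591434478759766), 124.34471130371094)
plane [-0.00854945  0.00878668  0.06162706] [ 0.54313114 -0.09776138  0.06162706] 162
tower ((539.5237426757812, -96.27416229248047), 43.57105255126953) ((538.28515625, -97.93733978271484), (75.95917510986328, 81.42728424072266), 101.53742218017578)
```

{"fn": "step_arm", "kwargs": {
  "increments": [
    [[3.2,3.0,0.1],[0,0,4.27]],
    [[3.2,3.0,0.1],[0,0,4.27]],
    [[3.2,3.0,0.1],[0,0,4.27]],
    [[3.2,3.0,0.1],[0,0,4.27]],
    [[3.2,3.0,0.1],[0,0,4.27]],
    [[3.2,3.0,0.1],[0,0,4.27]],
    [[3.2,3.0,0.1],[0,0,4.27]],
    [[3.2,3.0,0.1],[0,0,4.27]],
    [[3.2,3.0,0.1],[0,0,4.27]],
    [[3.2,3.0,0.1],[0,0,4.27]]
  ],
  "fingers": 0.55,
  "grip_force": 40
}}

```text
clock: 1.1
tool_pos: [0.4988, -0.2977, 0.223]
eef_rot: [0.869, 0.496, -0.0, -0.0]
contact_force: [0.3, -0.4, -0.3]
opening: 0.551
finger_force: 0.0
```

{"fn": "step_arm", "kwargs": {
  "increments": [
    [[0.44,4.6,0],[0,0,4.27]],
    [[0.44,4.6,0],[0,0,4.27]],
    [[0.44,4.6,0],[0,0,4.27]],
    [[0.44,4.6,0],[0,0,4.27]],
    [[0.44,4.6,0],[0,0,4.27]],
    [[0.44,4.6,0],[0,0,4.27]],
    [[0.44,4.6,0],[0,0,4.27]],
    [[0.44,4.6,0],[0,0,4.27]],
    [[0.44,4.6,0],[0,0,4.27]],
    [[0.44,4.6,0],[0,0,4.27]]
  ]
}}

```text
clock: 2.1
tool_pos: [0.5418, 0.1624, 0.223]
eef_rot: [0.629, 0.778, -0.0, 0.0]
contact_force: [1.5, 0.2, -0.3]
opening: 0.547
finger_force: 0.0
```

{"fn": "step_arm", "kwargs": {
  "increments": [
    [[0,-0.1,-1.5],[0,0,0]],
    [[0,0,-1.5],[0,0,0]],
    [[0,0,-1.5],[0,0,0]],
    [[0,0,-1.5],[0,0,0]],
    [[0,0,-1.5],[0,0,0]],
    [[0,0,-1.5],[0,0,0]],
    [[0,0,-1.5],[0,0,0]],
    [[0,0,-1.3],[0,0,0]],
    [[0,0,-1.0],[0,0,0]],
    [[0,0,-0.4],[0,0,0]]
  ]
}}

```text
clock: 3.1
tool_pos: [0.5415, 0.1596, 0.0902]
eef_rot: [0.63, 0.777, -0.001, -0.0]
contact_force: [-0.5, 0.4, 0.4]
opening: 0.55
finger_force: 0.0
```

```bash
python3 - <<'E'
from h import *
p,d=snap('scene'); print(r.get_state()['tool_pos'],r.get_state()['contact_force'])
cv2.imwrite('pics/g1.png',cv2.resize(p[60:240,260:460,::-1],None,fx=3,fy=3))
E
```

```text
[0.54150113 0.15960059 0.09012756] [-0.9780523   0.22684876 -0.35603387]
```

View pics/g1.png

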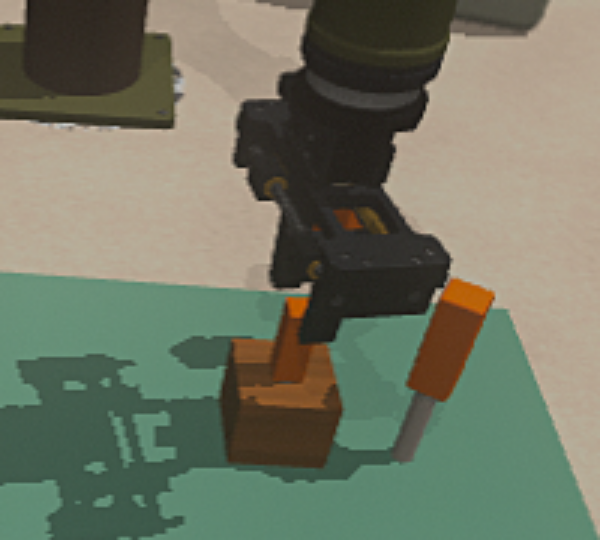

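The fingers straddle the drift's handle (crop (292,335)), the front finger is at (320,310), and the large look-alike at (450,340) is clear.

{"fn": "step_arm", "kwargs": {
  "increments": [
    [[0,0,0],[0,0,0]],
    [[0,0,0],[0,0,0]],
    [[0,0,0],[0,0,0]],
    [[0,0,0],[0,0,0]],
    [[0,0,0],[0,0,0]],
    [[0,0,0],[0,0,0]],
    [[0,0,0],[0,0,0]],
    [[0,0,0],[0,0,0]],
    [[0,0,0],[0,0,0]],
    [[0,0,0],[0,0,0]]
  ],
  "fingers": 0,
  "grip_force": 45
}}

```text
clock: 4.15
tool_pos: [0.5424, 0.1601, 0.0917]
eef_rot: [0.63, 0.777, 0.0, 0.0]
contact_force: [0.6, 0.2, 6.2]
opening: 0.236
finger_force: 43.7
```

{"fn": "step_arm", "kwargs": {
  "increments": [
    [[0,0,0.5],[0,0,0]],
    [[0,0,0.5],[0,0,0]],
    [[0,0,1],[0,0,0]],
    [[0,0,1],[0,0,0]],
    [[0,0,1],[0,0,0]],
    [[0,0,1],[0,0,0]],
    [[0,0,1],[0,0,0]],
    [[0,0,1],[0,0,0]],
    [[0,0,1],[0,0,0]],
    [[0,0,0],[0,0,0]]
  ]
}}

```text
clock: 5.15
tool_pos: [0.5429, 0.1604, 0.1728]
eef_rot: [0.63, 0.777, 0.001, 0.001]
contact_force: [0.4, -0.2, -1.6]
opening: 0.235
finger_force: 43.7
```

```bash
python3 - <<'E'
from h import *
p,d=snap('scene'); print(r.get_state()['tool_pos'],r.get_state()['contact_force'],r.get_state()['moment'])
cv2.imwrite('pics/g2.png',cv2.resize(p[60:240,260:460,::-1],None,fx=3,fy=3))
E
```

```text
[0.54245839 0.16006597 0.17198112] [-0.66500784  0.40223695 -0.62047413] [-0.03118545 -0.14236032 -0.03875543]
```

View pics/g2.png

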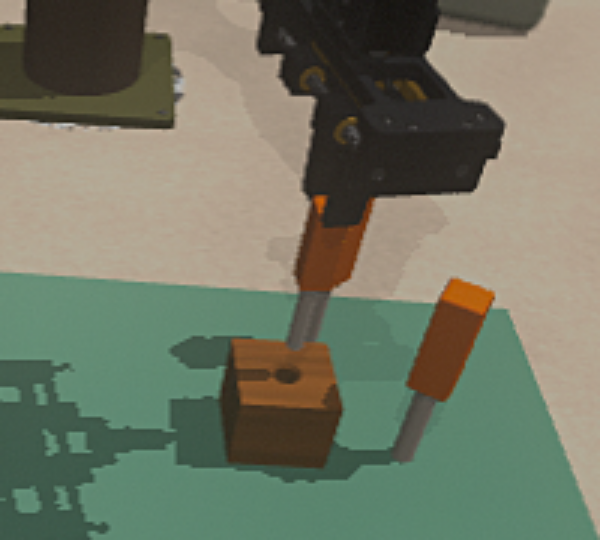

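The drift hangs from the gripper, its tip at crop (297,345), above the empty hole at (288,375). Before pressing I'll check how upright it hangs.

```bash
python3 - <<'E'
from h import *
px=lambda u,v:(260+u/3,60+v/3)
print('hole',onplane('scene',px(288,376),.06),'tip',onplane('scene',px(299,346),.085),'shoulder',onplane('scene',px(316,290),.140))
p,d=snap('top');print(r.get_state()['tool_pos'])
*_,R,t=K('scene')
def proj(n,X):
    f,cx,cy,k1,R,t=K(n);c=R@X+t;s=c[:2]/c[2];s=s*(1+k1*s@s);return s*f+[cx,cy]
T=r.get_state()['tool_pos']
for z in(.085,.14,.2): 
    q=proj('scene',np.array([T[0],T[1],z]));print(z,(q-[260,60])*3)
E
```

```text
hole [[0.54628851 0.16369767 0.06      ]] tip [[0.54238439 0.1665545  0.085     ]] shoulder [[0.55020993 0.16506552 0.14      ]]
[0.5420605  0.15980335 0.17138081]
0.085 [289.13944761 344.96151909]
0.14 [306.40869957 281.81833551]
0.2 [327.46576759 204.70318504]
```

{"fn": "step_arm", "kwargs": {
  "increments": [
    [[0,-1.0,0.5],[0,0,0]],
    [[0,-2.6,0],[0,0,0]],
    [[0,-3.2,0],[0,0,0]],
    [[0,-3.2,0],[0,0,0]],
    [[0,-3.2,0],[0,0,0]],
    [[0,-3.2,0],[0,0,0]],
    [[-0.1,-3.2,0],[0,0,0]],
    [[-0.1,-2.6,0],[0,0,0]],
    [[0,-1.9,0],[0,0,0]],
    [[0,0,0],[0,0,0]]
  ]
}}

```text
clock: 6.25
tool_pos: [0.539, -0.0859, 0.1756]
eef_rot: [0.632, 0.775, -0.002, 0.0]
contact_force: [0.5, -0.2, -0.4]
opening: 0.234
finger_force: 43.7
```

```bash
cat >> h.py <<'E'
def proj(n,X):
    f,cx,cy,k1,R,t=K(n);c=R@X+t;s=c[:2]/c[2];s=s*(1+k1*s@s);return s*f+[cx,cy]
E
python3 - <<'E'
from h import *
p,d=snap('scene'); T=r.get_state()['tool_pos'];print(T,r.get_state()['contact_force'])
a=cv2.resize(p[100:220,190:290,::-1],None,fx=4,fy=4)
p2,d2=snap('top');b=cv2.resize(p2[150:270,240:340,::-1],None,fx=4,fy=4)
cv2.imwrite('pics/g3.png',np.hstack([a,b]))
z=T[2]-.0867
print('tip pred',(proj('scene',np.array([T[0],T[1],z]))-[190,100])*4,'spindle',(proj('scene',np.array([.539,-.098,.078]))-[190,100])*4)
E
```

```text
[ 0.53938164 -0.08294512  0.17588369] [ 0.13594628  0.81509544 -1.62987634]
tip pred [203.13297677 256.09765239] spindle [175.64156458 269.8423979 ]
```

View pics/g3.png

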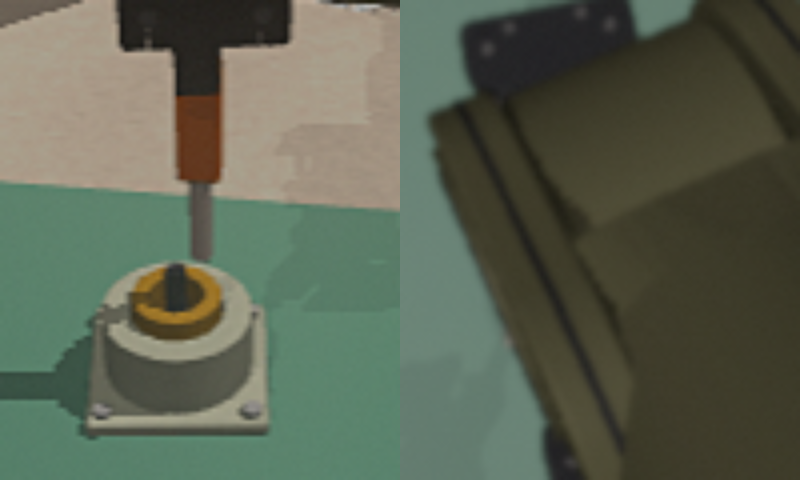

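The tip is at left crop (202,258), against a predicted (203,256), so the drift is upright and centred under the TCP. The cup and spindle are at (177,300), also where predicted.

{"fn": "step_arm", "kwargs": {
  "increments": [
    [[0,0.2,-0.3],[0,0,0]],
    [[0,0.1,-0.5],[0,0,0]],
    [[0,0,-0.5],[0,0,0]],
    [[0,0,-0.4],[0,0,0]],
    [[0,0,-0.3],[0,0,0]],
    [[0,0,-0.2],[0,0,0]],
    [[0,0,-0.05],[0,0,0]],
    [[0,0,0],[0,0,0]],
    [[0,0,0],[0,0,0]],
    [[0,0,0],[0,0,0]]
  ]
}}

```text
clock: 7.35
tool_pos: [0.5402, -0.0782, 0.1539]
eef_rot: [0.63, 0.777, 0.0, 0.0]
contact_force: [0.3, 0.0, -0.6]
opening: 0.232
finger_force: 43.7
```

{"fn": "step_arm", "kwargs": {
  "increments": [
    [[0,0,-0.03],[0,0,0]],
    [[0,0,-0.03],[0,0,0]],
    [[0,0,-0.03],[0,0,0]],
    [[0,0,-0.03],[0,0,0]],
    [[0,0,-0.03],[0,0,0]],
    [[0,0,-0.03],[0,0,0]],
    [[0,0,-0.03],[0,0,0]],
    [[0,0,-0.03],[0,0,0]],
    [[0,0,-0.03],[0,0,0]],
    [[0,0,-0.03],[0,0,0]]
  ]
}}

```text
clock: 8.35
tool_pos: [0.54, -0.0782, 0.1507]
eef_rot: [0.63, 0.777, 0.0, 0.0]
contact_force: [-0.5, -0.5, -0.7]
opening: 0.23
finger_force: 43.7
```

{"fn": "step_arm", "kwargs": {
  "increments": [
    [[0,0,-0.03],[0,0,0]],
    [[0,0,-0.03],[0,0,0]],
    [[0,0,-0.03],[0,0,0]],
    [[0,0,-0.03],[0,0,0]],
    [[0,0,-0.03],[0,0,0]],
    [[0,0,-0.03],[0,0,0]],
    [[0,0,-0.03],[0,0,0]],
    [[0,0,-0.03],[0,0,0]],
    [[0,0,-0.03],[0,0,0]],
    [[0,0,-0.03],[0,0,0]]
  ]
}}

```text
clock: 9.35
tool_pos: [0.5403, -0.0781, 0.148]
eef_rot: [0.63, 0.777, 0.0, 0.0]
contact_force: [0.0, -1.1, 3.1]
opening: 0.23
finger_force: 43.7
```

{"fn": "step_arm", "kwargs": {
  "increments": [
    [[0,0,-0.03],[0,0,0]],
    [[0,0,-0.03],[0,0,0]],
    [[0,0,-0.03],[0,0,0]],
    [[0,0,-0.03],[0,0,0]],
    [[0,0,-0.03],[0,0,0]],
    [[0,0,-0.03],[0,0,0]],
    [[0,0,0],[0,0,0]],
    [[0,0,0],[0,0,0]],
    [[0,0,0],[0,0,0]],
    [[0,0,0],[0,0,0]]
  ]
}}

```text
clock: 10.35
tool_pos: [0.5405, -0.0781, 0.1465]
eef_rot: [0.63, 0.777, 0.0, 0.0]
contact_force: [-0.6, 0.1, 5.7]
opening: 0.233
finger_force: 43.7
```

{"fn": "step_arm", "kwargs": {
  "increments": [
    [[0,0,0.8],[0,0,0]],
    [[0,0,1.0],[0,0,0]],
    [[0,0,0.7],[0,0,0]],
    [[0,-1.0,0],[0,0,0]],
    [[0,-1.6,0],[0,0,0]],
    [[0,-1.0,0],[0,0,0]],
    [[0,-0.4,-0.4],[0,0,0]],
    [[0,0,-0.8],[0,0,0]],
    [[0,0,-0.8],[0,0,0]],
    [[0,0,-0.3],[0,0,0]]
  ]
}}

```text
clock: 11.35
tool_pos: [0.5392, -0.1174, 0.1466]
eef_rot: [0.629, 0.777, -0.0, -0.001]
contact_force: [-1.1, 0.1, 5.0]
opening: 0.229
finger_force: 43.7
```

{"fn": "step_arm", "kwargs": {
  "increments": [
    [[0,0,0],[0,0,0]],
    [[0,0,-0.02],[0,0,0]],
    [[0,0,-0.02],[0,0,0]],
    [[0,0,-0.02],[0,0,0]],
    [[0,0,-0.02],[0,0,0]],
    [[0,0,-0.02],[0,0,0]],
    [[0,0,-0.02],[0,0,0]],
    [[0,0,-0.02],[0,0,0]],
    [[0,0,-0.02],[0,0,0]],
    [[0,0,-0.02],[0,0,0]]
  ]
}}

```text
clock: 12.35
tool_pos: [0.5405, -0.1181, 0.1466]
eef_rot: [0.63, 0.777, 0.0, 0.0]
contact_force: [-0.2, -0.2, 4.0]
opening: 0.236
finger_force: 43.7
```

{"fn": "step_arm", "kwargs": {
  "increments": [
    [[0,0,0.8],[0,0,0]],
    [[0,0,0.9],[0,0,0]],
    [[0.4,0.4,0.6],[0,0,0]],
    [[0.9,1.0,0],[0,0,0]],
    [[0.6,0.6,-0.3],[0,0,0]],
    [[0,0,-0.6],[0,0,0]],
    [[0,0,-0.5],[0,0,0]],
    [[0,0,-0.4],[0,0,0]],
    [[0,0,-0.2],[0,0,0]],
    [[0,0,-0.1],[0,0,0]]
  ]
}}

```text
clock: 13.35
tool_pos: [0.5586, -0.0985, 0.1477]
eef_rot: [0.63, 0.777, -0.0, -0.0]
contact_force: [-0.3, -0.1, -1.2]
opening: 0.235
finger_force: 43.7
```

{"fn": "step_arm", "kwargs": {
  "increments": [
    [[0,0,0],[0,0,0]],
    [[0,0,-0.02],[0,0,0]],
    [[0,0,-0.02],[0,0,0]],
    [[0,0,-0.02],[0,0,0]],
    [[0,0,-0.02],[0,0,0]],
    [[0,0,-0.02],[0,0,0]],
    [[0,0,-0.02],[0,0,0]],
    [[0,0,-0.02],[0,0,0]],
    [[0,0,-0.02],[0,0,0]],
    [[0,0,-0.02],[0,0,0]]
  ]
}}

```text
clock: 14.35
tool_pos: [0.5594, -0.0981, 0.1467]
eef_rot: [0.63, 0.777, 0.0, 0.0]
contact_force: [-0.9, 0.9, 3.1]
opening: 0.234
finger_force: 43.7
```

{"fn": "step_arm", "kwargs": {
  "increments": [
    [[0,0,-0.02],[0,0,0]],
    [[0,0,-0.02],[0,0,0]],
    [[0,0,-0.02],[0,0,0]],
    [[0,0,-0.02],[0,0,0]],
    [[0,0,-0.02],[0,0,0]],
    [[0,0,-0.02],[0,0,0]],
    [[0,0,-0.02],[0,0,0]],
    [[0,0,-0.02],[0,0,0]],
    [[0,0,0],[0,0,0]],
    [[0,0,0],[0,0,0]]
  ]
}}

```text
clock: 15.35
tool_pos: [0.5596, -0.0981, 0.1453]
eef_rot: [0.63, 0.777, 0.0, 0.001]
contact_force: [-0.7, 0.3, 4.8]
opening: 0.235
finger_force: 43.7
```

{"fn": "step_arm", "kwargs": {
  "increments": [
    [[0,0,0.9],[0,0,0]],
    [[0,0,0.9],[0,0,0]],
    [[-0.5,0,0.7],[0,0,0]],
    [[-1.5,0,0],[0,0,0]],
    [[-1.5,0,0],[0,0,0]],
    [[-0.5,0,-0.5],[0,0,0]],
    [[0,0,-0.7],[0,0,0]],
    [[0,0,-0.5],[0,0,0]],
    [[0,0,-0.3],[0,0,0]],
    [[0,0,-0.15],[0,0,0]]
  ]
}}

```text
clock: 16.35
tool_pos: [0.5194, -0.0979, 0.1476]
eef_rot: [0.63, 0.777, 0.0, -0.0]
contact_force: [-1.2, -0.0, -1.2]
opening: 0.239
finger_force: 43.7
```

{"fn": "step_arm", "kwargs": {
  "increments": [
    [[0,0,-0.04],[0,0,0]],
    [[0,0,-0.04],[0,0,0]],
    [[0,0,-0.04],[0,0,0]],
    [[0,0,-0.04],[0,0,0]],
    [[0,0,-0.04],[0,0,0]],
    [[0,0,-0.04],[0,0,0]],
    [[0,0,-0.04],[0,0,0]],
    [[0,0,-0.04],[0,0,0]],
    [[0,0,-0.04],[0,0,0]],
    [[0,0,-0.04],[0,0,0]]
  ]
}}

```text
clock: 17.35
tool_pos: [0.5198, -0.0982, 0.1451]
eef_rot: [0.63, 0.777, 0.0, 0.001]
contact_force: [0.3, -0.1, 8.6]
opening: 0.236
finger_force: 43.7
```

{"fn": "step_arm", "kwargs": {
  "increments": [
    [[0,0,-0.02],[0,0,0]],
    [[0,0,-0.02],[0,0,0]],
    [[0,0,-0.02],[0,0,0]],
    [[0,0,-0.02],[0,0,0]],
    [[0,0,-0.02],[0,0,0]],
    [[0,0,-0.02],[0,0,0]],
    [[0,0,0],[0,0,0]],
    [[0,0,0],[0,0,0]],
    [[0,0,0],[0,0,0]],
    [[0,0,0],[0,0,0]]
  ]
}}

```text
clock: 18.35
tool_pos: [0.5196, -0.0982, 0.1437]
eef_rot: [0.63, 0.777, 0.0, 0.001]
contact_force: [-0.4, -1.1, 4.3]
opening: 0.232
finger_force: 43.7
```

{"fn": "step_arm", "kwargs": {
  "increments": [
    [[0,0,0.9],[0,0,0]],
    [[0,0,0.9],[0,0,0]],
    [[0.3,0.3,0.7],[0,0,0]],
    [[1.0,1.0,0],[0,0,0]],
    [[0.7,0.7,-0.2],[0,0,0]],
    [[0,0,-0.6],[0,0,0]],
    [[0,0,-0.6],[0,0,0]],
    [[0,0,-0.4],[0,0,0]],
    [[0,0,-0.25],[0,0,0]],
    [[0,0,-0.15],[0,0,0]]
  ]
}}

```text
clock: 19.35
tool_pos: [0.5386, -0.0784, 0.1455]
eef_rot: [0.63, 0.777, -0.0, -0.0]
contact_force: [-0.2, -0.4, -1.4]
opening: 0.234
finger_force: 43.7
```

{"fn": "step_arm", "kwargs": {
  "increments": [
    [[0,0,-0.04],[0,0,0]],
    [[0,0,-0.04],[0,0,0]],
    [[0,0,-0.04],[0,0,0]],
    [[0,0,-0.04],[0,0,0]],
    [[0,0,-0.04],[0,0,0]],
    [[0,0,-0.03],[0,0,0]],
    [[0,0,-0.03],[0,0,0]],
    [[0,0,-0.03],[0,0,0]],
    [[0,0,-0.03],[0,0,0]],
    [[0,0,-0.03],[0,0,0]]
  ]
}}

```text
clock: 20.35
tool_pos: [0.5397, -0.078, 0.1433]
eef_rot: [0.63, 0.777, 0.0, 0.001]
contact_force: [0.4, -0.0, 6.5]
opening: 0.23
finger_force: 43.7
```

{"fn": "step_arm", "kwargs": {
  "increments": [
    [[0,0,-0.02],[0,0,0]],
    [[0,0,-0.02],[0,0,0]],
    [[0,0,-0.02],[0,0,0]],
    [[0,0,-0.02],[0,0,0]],
    [[0,0,-0.02],[0,0,0]],
    [[0,0,-0.02],[0,0,0]],
    [[0,0,-0.02],[0,0,0]],
    [[0,0,0],[0,0,0]],
    [[0,0,0],[0,0,0]],
    [[0,0,0],[0,0,0]]
  ]
}}

```text
clock: 21.35
tool_pos: [0.5396, -0.078, 0.1417]
eef_rot: [0.63, 0.777, 0.0, 0.001]
contact_force: [-0.4, -0.4, 4.4]
opening: 0.23
finger_force: 43.7
```

{"fn": "step_arm", "kwargs": {
  "increments": [
    [[0,0,0.9],[0,0,0]],
    [[0,0,1.0],[0,0,0]],
    [[0,-0.5,0.7],[0,0,0]],
    [[0,-1.5,0],[0,0,0]],
    [[0,-1.5,0],[0,0,0]],
    [[0,-0.5,-0.6],[0,0,0]],
    [[0,0,-0.7],[0,0,0]],
    [[0,0,-0.5],[0,0,0]],
    [[0,0,-0.3],[0,0,0]],
    [[0,0,-0.15],[0,0,0]]
  ]
}}

```text
clock: 22.35
tool_pos: [0.5388, -0.1173, 0.1441]
eef_rot: [0.629, 0.777, -0.0, -0.001]
contact_force: [0.0, -0.4, -0.3]
opening: 0.233
finger_force: 43.7
```

{"fn": "step_arm", "kwargs": {
  "increments": [
    [[0,0,-0.04],[0,0,0]],
    [[0,0,-0.04],[0,0,0]],
    [[0,0,-0.04],[0,0,0]],
    [[0,0,-0.04],[0,0,0]],
    [[0,0,-0.04],[0,0,0]],
    [[0,0,-0.03],[0,0,0]],
    [[0,0,-0.03],[0,0,0]],
    [[0,0,-0.03],[0,0,0]],
    [[0,0,-0.03],[0,0,0]],
    [[0,0,-0.03],[0,0,0]]
  ]
}}

```text
clock: 23.35
tool_pos: [0.5398, -0.1181, 0.142]
eef_rot: [0.63, 0.777, 0.0, 0.001]
contact_force: [-0.7, -0.0, 7.1]
opening: 0.23
finger_force: 43.7
```

{"fn": "step_arm", "kwargs": {
  "increments": [
    [[0,0,-0.03],[0,0,0]],
    [[0,0,-0.03],[0,0,0]],
    [[0,0,-0.03],[0,0,0]],
    [[0,0,-0.02],[0,0,0]],
    [[0,0,0],[0,0,0]],
    [[0,0,0],[0,0,0]],
    [[0,0,0],[0,0,0]],
    [[0,0,0],[0,0,0]],
    [[0,0,0],[0,0,0]],
    [[0,0,0],[0,0,0]]
  ]
}}

```text
clock: 24.35
tool_pos: [0.5396, -0.1182, 0.1406]
eef_rot: [0.63, 0.777, 0.0, 0.001]
contact_force: [-1.2, -0.2, 4.3]
opening: 0.234
finger_force: 43.7
```

{"fn": "step_arm", "kwargs": {
  "increments": [
    [[0,0,0.9],[0,0,0]],
    [[0,0,1.0],[0,0,0]],
    [[0.3,0.3,0.7],[0,0,0]],
    [[1.0,1.0,0],[0,0,0]],
    [[0.7,0.7,-0.3],[0,0,0]],
    [[0,0,-0.7],[0,0,0]],
    [[0,0,-0.6],[0,0,0]],
    [[0,0,-0.4],[0,0,0]],
    [[0,0,-0.2],[0,0,0]],
    [[0,0,-0.1],[0,0,0]]
  ]
}}

```text
clock: 25.35
tool_pos: [0.5586, -0.0985, 0.1426]
eef_rot: [0.63, 0.777, -0.0, -0.0]
contact_force: [-0.2, 1.5, -1.0]
opening: 0.235
finger_force: 43.7
```

{"fn": "step_arm", "kwargs": {
  "increments": [
    [[0,0,-0.04],[0,0,0]],
    [[0,0,-0.04],[0,0,0]],
    [[0,0,-0.04],[0,0,0]],
    [[0,0,-0.04],[0,0,0]],
    [[0,0,-0.04],[0,0,0]],
    [[0,0,-0.03],[0,0,0]],
    [[0,0,-0.03],[0,0,0]],
    [[0,0,-0.03],[0,0,0]],
    [[0,0,-0.03],[0,0,0]],
    [[0,0,-0.03],[0,0,0]]
  ]
}}

```text
clock: 26.35
tool_pos: [0.5597, -0.0981, 0.1403]
eef_rot: [0.63, 0.777, 0.0, 0.001]
contact_force: [-0.0, -0.6, 6.0]
opening: 0.233
finger_force: 43.7
```

{"fn": "step_arm", "kwargs": {
  "increments": [
    [[0,0,-0.02],[0,0,0]],
    [[0,0,-0.02],[0,0,0]],
    [[0,0,-0.02],[0,0,0]],
    [[0,0,-0.02],[0,0,0]],
    [[0,0,-0.02],[0,0,0]],
    [[0,0,-0.02],[0,0,0]],
    [[0,0,0],[0,0,0]],
    [[0,0,0],[0,0,0]],
    [[0,0,0],[0,0,0]],
    [[0,0,0],[0,0,0]]
  ]
}}

```text
clock: 27.35
tool_pos: [0.5602, -0.0981, 0.1397]
eef_rot: [0.63, 0.777, 0.001, 0.001]
contact_force: [-0.7, 0.4, 9.9]
opening: 0.233
finger_force: 43.8
```

{"fn": "step_arm", "kwargs": {
  "increments": [
    [[0,0,0.9],[0,0,0]],
    [[0,0,1.0],[0,0,0]],
    [[-0.5,0,0.8],[0,0,0]],
    [[-1.5,0,0],[0,0,0]],
    [[-1.5,0,0],[0,0,0]],
    [[-0.5,0,-0.6],[0,0,0]],
    [[0,0,-0.7],[0,0,0]],
    [[0,0,-0.5],[0,0,0]],
    [[0,0,-0.3],[0,0,0]],
    [[0,0,-0.15],[0,0,0]]
  ]
}}

```text
clock: 28.35
tool_pos: [0.5193, -0.098, 0.1422]
eef_rot: [0.63, 0.777, 0.0, -0.0]
contact_force: [0.0, 0.1, -0.3]
opening: 0.236
finger_force: 43.7
```

{"fn": "step_arm", "kwargs": {
  "increments": [
    [[0,0,-0.04],[0,0,0]],
    [[0,0,-0.04],[0,0,0]],
    [[0,0,-0.04],[0,0,0]],
    [[0,0,-0.04],[0,0,0]],
    [[0,0,-0.04],[0,0,0]],
    [[0,0,-0.04],[0,0,0]],
    [[0,0,-0.04],[0,0,0]],
    [[0,0,-0.04],[0,0,0]],
    [[0,0,-0.04],[0,0,0]],
    [[0,0,-0.04],[0,0,0]]
  ]
}}

```text
clock: 29.35
tool_pos: [0.52, -0.0981, 0.1399]
eef_rot: [0.63, 0.777, 0.001, 0.001]
contact_force: [-0.7, -0.6, 9.6]
opening: 0.235
finger_force: 43.8
```

{"fn": "step_arm", "kwargs": {
  "increments": [
    [[0,0,0],[0,0,0]],
    [[0,0,0],[0,0,0]],
    [[0,0,0],[0,0,0]],
    [[0,0,0],[0,0,0]],
    [[0,0,0],[0,0,0]],
    [[0,0,0],[0,0,0]],
    [[0,0,0],[0,0,0]],
    [[0,0,0],[0,0,0]],
    [[0,0,0],[0,0,0]],
    [[0,0,0],[0,0,0]]
  ]
}}

```text
clock: 30.35
tool_pos: [0.5199, -0.0982, 0.1399]
eef_rot: [0.63, 0.777, 0.001, 0.001]
contact_force: [0.0, -0.4, 7.7]
opening: 0.232
finger_force: 43.7
```

{"fn": "step_arm", "kwargs": {
  "increments": [
    [[0,0,-0.02],[0,0,0]],
    [[0,0,-0.02],[0,0,0]],
    [[0,0,-0.02],[0,0,0]],
    [[0,0,0],[0,0,0]],
    [[0,0,0],[0,0,0]],
    [[0,0,0],[0,0,0]],
    [[0,0,0],[0,0,0]],
    [[0,0,0],[0,0,0]],
    [[0,0,0],[0,0,0]],
    [[0,0,0],[0,0,0]]
  ]
}}

```text
clock: 31.35
tool_pos: [0.5203, -0.0982, 0.1397]
eef_rot: [0.63, 0.777, 0.001, 0.001]
contact_force: [-0.9, 0.0, 10.9]
opening: 0.232
finger_force: 43.8
```

{"fn": "step_arm", "kwargs": {
  "increments": [
    [[0,0,-0.02],[0,0,0]],
    [[0,0,-0.01],[0,0,0]],
    [[0,0,0],[0,0,0]],
    [[0,0,0],[0,0,0]],
    [[0,0,0],[0,0,0]],
    [[0,0,0],[0,0,0]],
    [[0,0,0],[0,0,0]],
    [[0,0,0],[0,0,0]],
    [[0,0,0],[0,0,0]],
    [[0,0,0],[0,0,0]]
  ]
}}

```text
clock: 32.35
tool_pos: [0.5205, -0.0982, 0.1397]
eef_rot: [0.63, 0.777, 0.001, 0.002]
contact_force: [-1.7, -0.7, 12.8]
opening: 0.232
finger_force: 43.8
```

{"fn": "step_arm", "kwargs": {
  "increments": [
    [[0,0,0.9],[0,0,0]],
    [[0,0,1.0],[0,0,0]],
    [[0.3,0.3,0.8],[0,0,0]],
    [[1.0,1.0,0],[0,0,0]],
    [[0.7,0.7,-0.3],[0,0,0]],
    [[0,0,-0.7],[0,0,0]],
    [[0,0,-0.6],[0,0,0]],
    [[0,0,-0.4],[0,0,0]],
    [[0,0,-0.2],[0,0,0]],
    [[0,0,-0.1],[0,0,0]]
  ]
}}

```text
clock: 33.35
tool_pos: [0.5386, -0.0785, 0.1415]
eef_rot: [0.63, 0.777, -0.0, -0.0]
contact_force: [-0.6, 0.2, -0.9]
opening: 0.236
finger_force: 43.7
```

{"fn": "step_arm", "kwargs": {
  "increments": [
    [[0,0,-0.04],[0,0,0]],
    [[0,0,-0.04],[0,0,0]],
    [[0,0,-0.04],[0,0,0]],
    [[0,0,-0.04],[0,0,0]],
    [[0,0,-0.04],[0,0,0]],
    [[0,0,-0.04],[0,0,0]],
    [[0,0,-0.04],[0,0,0]],
    [[0,0,-0.04],[0,0,0]],
    [[0,0,-0.02],[0,0,0]],
    [[0,0,0],[0,0,0]]
  ]
}}

```text
clock: 34.35
tool_pos: [0.5401, -0.078, 0.1398]
eef_rot: [0.63, 0.777, 0.001, 0.001]
contact_force: [-0.3, -1.0, 9.4]
opening: 0.238
finger_force: 43.7
```

{"fn": "step_arm", "kwargs": {
  "increments": [
    [[0,0,-0.02],[0,0,0]],
    [[0,0,-0.02],[0,0,0]],
    [[0,0,-0.01],[0,0,0]],
    [[0,0,0],[0,0,0]],
    [[0,0,0],[0,0,0]],
    [[0,0,0],[0,0,0]],
    [[0,0,0],[0,0,0]],
    [[0,0,0],[0,0,0]],
    [[0,0,0],[0,0,0]],
    [[0,0,0],[0,0,0]]
  ]
}}

```text
clock: 35.35
tool_pos: [0.5404, -0.078, 0.1396]
eef_rot: [0.63, 0.777, 0.001, 0.001]
contact_force: [-1.3, -0.8, 11.1]
opening: 0.23
finger_force: 43.8
```

{"fn": "step_arm", "kwargs": {
  "increments": [
    [[0,0,0.9],[0,0,0]],
    [[0,0,1.0],[0,0,0]],
    [[0,-0.5,0.8],[0,0,0]],
    [[0,-1.5,0],[0,0,0]],
    [[0,-1.5,0],[0,0,0]],
    [[0,-0.5,-0.6],[0,0,0]],
    [[0,0,-0.7],[0,0,0]],
    [[0,0,-0.5],[0,0,0]],
    [[0,0,-0.3],[0,0,0]],
    [[0,0,-0.15],[0,0,0]]
  ]
}}

```text
clock: 36.35
tool_pos: [0.5388, -0.1173, 0.1419]
eef_rot: [0.629, 0.777, 0.0, -0.001]
contact_force: [-0.6, -0.3, -1.1]
opening: 0.234
finger_force: 43.7
```

{"fn": "step_arm", "kwargs": {
  "increments": [
    [[0,0,-0.04],[0,0,0]],
    [[0,0,-0.04],[0,0,0]],
    [[0,0,-0.04],[0,0,0]],
    [[0,0,-0.04],[0,0,0]],
    [[0,0,-0.04],[0,0,0]],
    [[0,0,-0.04],[0,0,0]],
    [[0,0,-0.04],[0,0,0]],
    [[0,0,-0.04],[0,0,0]],
    [[0,0,-0.04],[0,0,0]],
    [[0,0,-0.04],[0,0,0]]
  ]
}}

```text
clock: 37.35
tool_pos: [0.5401, -0.1182, 0.1397]
eef_rot: [0.63, 0.777, 0.001, 0.001]
contact_force: [-0.7, -0.1, 10.3]
opening: 0.231
finger_force: 43.8
```

{"fn": "step_arm", "kwargs": {
  "increments": [
    [[0,0,-0.02],[0,0,0]],
    [[0,0,-0.02],[0,0,0]],
    [[0,0,0],[0,0,0]],
    [[0,0,0],[0,0,0]],
    [[0,0,0],[0,0,0]],
    [[0,0,0],[0,0,0]],
    [[0,0,0],[0,0,0]],
    [[0,0,0],[0,0,0]],
    [[0,0,0],[0,0,0]],
    [[0,0,0],[0,0,0]]
  ]
}}

```text
clock: 38.35
tool_pos: [0.5403, -0.1182, 0.1397]
eef_rot: [0.63, 0.777, 0.001, 0.001]
contact_force: [-1.4, -0.0, 11.3]
opening: 0.235
finger_force: 43.8
```

The cup holds still at about 11–13 N on −x, ±y and at about 10 N on +x, all at the same height. It is home and level, so I'll return the drift.

{"fn": "step_arm", "kwargs": {
  "increments": [
    [[0,0,0.8],[0,0,0]],
    [[0,0,1.0],[0,0,0]],
    [[0,0,1.0],[0,0,0]],
    [[0,1.5,0.8],[0,0,0]],
    [[0,3.0,0],[0,0,0]],
    [[0,3.5,0],[0,0,0]],
    [[0,3.5,0],[0,0,0]],
    [[0,3.5,0],[0,0,0]],
    [[0,3.5,0],[0,0,0]],
    [[0,3.5,0],[0,0,0]]
  ]
}}

```text
clock: 39.35
tool_pos: [0.5385, 0.1047, 0.1747]
eef_rot: [0.629, 0.777, 0.0, -0.0]
contact_force: [0.6, -0.8, -1.6]
opening: 0.237
finger_force: 43.7
```

{"fn": "step_arm", "kwargs": {
  "increments": [
    [[0.1,2.8,0],[0,0,0]],
    [[0.1,2.0,0],[0,0,0]],
    [[0.05,0.8,0],[0,0,0]],
    [[0,0.25,0],[0,0,0]],
    [[0,0,0],[0,0,0]],
    [[0,0,0],[0,0,0]],
    [[0,0,0],[0,0,0]],
    [[0,0,0],[0,0,0]],
    [[0,0,0],[0,0,0]],
    [[0,0,0],[0,0,0]]
  ]
}}

```text
clock: 40.35
tool_pos: [0.5416, 0.1602, 0.1742]
eef_rot: [0.63, 0.777, 0.0, 0.0]
contact_force: [0.4, 0.1, -0.1]
opening: 0.231
finger_force: 43.7
```

```bash
python3 - <<'E'
from h import *
p,d=snap('scene'); T=r.get_state()['tool_pos'];print(T)
cv2.imwrite('pics/g4.png',cv2.resize(p[60:240,260:460,::-1],None,fx=3,fy=3))
E
```

```text
[0.54156318 0.16022201 0.1741539 ]
```

View pics/g4.png

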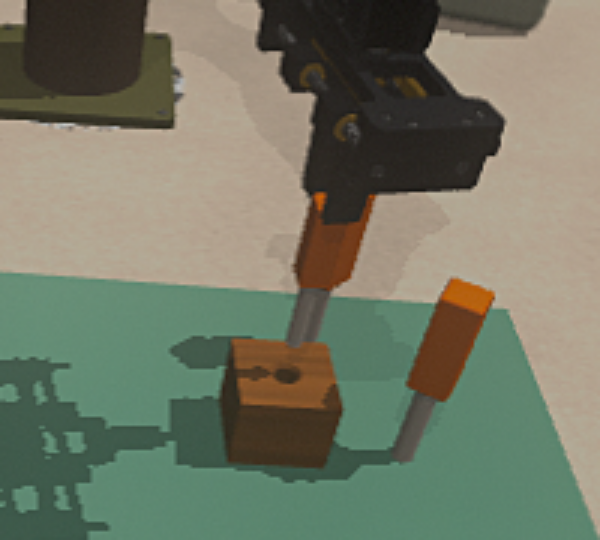

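The drift hangs as it did just after lifting, tip at crop (297,343), above the hole at (288,375). I'll lower it.

{"fn": "step_arm", "kwargs": {
  "increments": [
    [[0.05,0,-0.5],[0,0,0]],
    [[0,0,-0.6],[0,0,0]],
    [[0,0,-0.5],[0,0,0]],
    [[0,0,-0.4],[0,0,0]],
    [[0,0,-0.4],[0,0,0]],
    [[0,0,-0.4],[0,0,0]],
    [[0,0,-0.4],[0,0,0]],
    [[0,0,-0.4],[0,0,0]],
    [[0,0,-0.4],[0,0,0]],
    [[0,0,0],[0,0,0]]
  ]
}}

```text
clock: 41.4
tool_pos: [0.5416, 0.1602, 0.1335]
eef_rot: [0.63, 0.777, -0.0, -0.0]
contact_force: [-0.6, 0.5, -0.9]
opening: 0.231
finger_force: 43.7
```

Tip 13 mm inside with no force; continue.

{"fn": "step_arm", "kwargs": {
  "increments": [
    [[0,0,-0.5],[0,0,0]],
    [[0,0,-0.5],[0,0,0]],
    [[0,0,-0.5],[0,0,0]],
    [[0,0,-0.5],[0,0,0]],
    [[0,0,-0.5],[0,0,0]],
    [[0,0,-0.5],[0,0,0]],
    [[0,0,-0.5],[0,0,0]],
    [[0,0,-0.3],[0,0,0]],
    [[0,0,-0.15],[0,0,0]],
    [[0,0,-0.1],[0,0,0]]
  ]
}}

```text
clock: 42.4
tool_pos: [0.5421, 0.1604, 0.0936]
eef_rot: [0.63, 0.777, 0.0, 0.0]
contact_force: [0.1, -0.4, -1.3]
opening: 0.235
finger_force: 43.7
```

{"fn": "step_arm", "kwargs": {
  "increments": [
    [[0,0,-0.05],[0,0,0]],
    [[0,0,-0.05],[0,0,0]],
    [[0,0,0],[0,0,0]],
    [[0,0,0],[0,0,0]],
    [[0,0,0],[0,0,0]],
    [[0,0,0],[0,0,0]],
    [[0,0,0],[0,0,0]],
    [[0,0,0],[0,0,0]],
    [[0,0,0],[0,0,0]],
    [[0,0,0],[0,0,0]]
  ]
}}

```text
clock: 43.4
tool_pos: [0.542, 0.1604, 0.0926]
eef_rot: [0.63, 0.777, 0.0, 0.0]
contact_force: [1.1, -0.3, -1.2]
opening: 0.234
finger_force: 43.7
```

Lower to touch, then open.

{"fn": "step_arm", "kwargs": {
  "increments": [
    [[0,0,-0.04],[0,0,0]],
    [[0,0,-0.04],[0,0,0]],
    [[0,0,-0.03],[0,0,0]],
    [[0,0,-0.03],[0,0,0]],
    [[0,0,0],[0,0,0]],
    [[0,0,0],[0,0,0]],
    [[0,0,0],[0,0,0]],
    [[0,0,0],[0,0,0]],
    [[0,0,0],[0,0,0]],
    [[0,0,0],[0,0,0]]
  ]
}}

```text
clock: 44.4
tool_pos: [0.5422, 0.1604, 0.0917]
eef_rot: [0.63, 0.777, 0.0, 0.0]
contact_force: [-1.7, 0.3, 6.2]
opening: 0.233
finger_force: 43.7
```

{"fn": "step_arm", "kwargs": {
  "increments": [
    [[0,0,0],[0,0,0]],
    [[0,0,0],[0,0,0]],
    [[0,0,0],[0,0,0]],
    [[0,0,0],[0,0,0]],
    [[0,0,0],[0,0,0]],
    [[0,0,0],[0,0,0]],
    [[0,0,0],[0,0,0]],
    [[0,0,0],[0,0,0]],
    [[0,0,0],[0,0,0]],
    [[0,0,0],[0,0,0]]
  ],
  "fingers": 0.55
}}

```text
clock: 45.4
tool_pos: [0.542, 0.1604, 0.0913]
eef_rot: [0.63, 0.777, 0.0, 0.0]
contact_force: [-0.5, 0.8, -0.6]
opening: 0.547
finger_force: 0.0
```

{"fn": "step_arm", "kwargs": {
  "increments": [
    [[0,0,0.5],[0,0,0]],
    [[0,0,0.8],[0,0,0]],
    [[0,0,1.2],[0,0,0]],
    [[0,0,1.5],[0,0,0]],
    [[0,0,1.5],[0,0,0]],
    [[0,0,1.5],[0,0,0]],
    [[0,0,1.5],[0,0,0]],
    [[0,0,1.0],[0,0,0]],
    [[0,0,0.5],[0,0,0]],
    [[0,0,0],[0,0,0]]
  ]
}}

```text
clock: 46.4
tool_pos: [0.5424, 0.1605, 0.192]
eef_rot: [0.63, 0.777, 0.001, 0.0]
contact_force: [-0.2, -0.2, -0.1]
opening: 0.555
finger_force: 0.0
```

```bash
python3 - <<'E'
from h import *
p,d=snap('scene'); T=r.get_state()['tool_pos'];print(T)
cv2.imwrite('pics/g5.png',cv2.resize(p[60:290,190:460,::-1],None,fx=2.5,fy=2.5))
E
```

```text
[0.54200003 0.16026175 0.19135401]
```

View pics/g5.png

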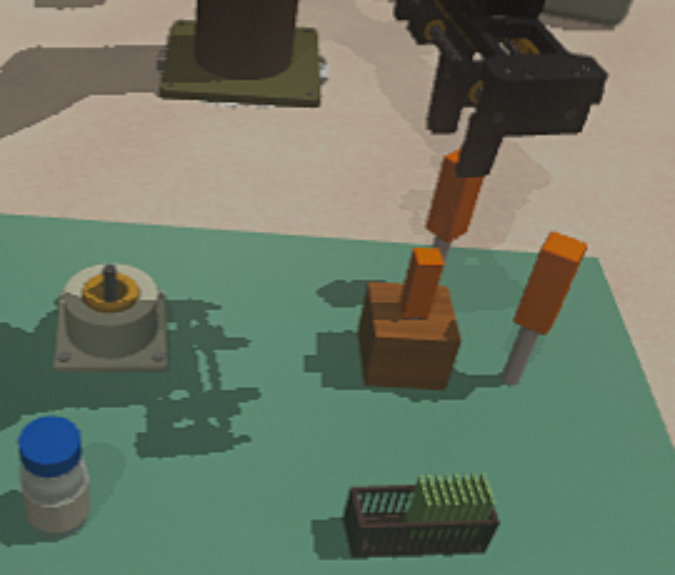

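The drift stands seated in the rack at crop (424,283). The cup sits low and level at (110,290), the jar and slide rack are undisturbed, and the gripper is clear above.

```bash
python3 -c "
from plant import r
print(r.finish_job())"
```

```text
the job is handed in; nothing more can be done
None
```

The job is handed in, with no verdict shown: the cup stopped moving at the same height on all four sides (about 11–13 N on three, about 10 N on the fourth), and the drift is upright in its rack and released.

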